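Sort the finisher's loose bits back into their holders

ROBOT

A 7-joint arm with a two-finger parallel gripper is mounted at the origin on a cart in front of the work surface, level with it; the furniture and walls round the work are solid. World frame = base frame: x ahead of the robot, y to its left, z up, the work surface at z = 0. Lengths are in m, angles in rad, forces in N, time in s.
With the tool pointing down it reaches from about 0.425 to 0.925 m from the base axis. Payload 6.8 kg.
Tool frame: the origin (TCP) lies on the centre line of the jaws, within the pads' length; the fingertips stand bot.tip_reach ahead of it and the grasp point (between the pads) lies 3 mm ahead of it (bot.tip_reach is the distance from the TCP to the fingertips, in m); z points along the fingers, y is the line along which they close (so a half turn about z gives the same grasp; the last joint's range is limited). The gripper opens to 85 mm and grips with 20 to 120 N. Pads are 22 mm wide; open, the fingers measure 114 mm over their backs; the gripper's body (76 mm by 85 mm) begins 54 mm behind the grasp point. The pads swing forward as they close: fully open they stand 13 mm farther back than shut.
Start: joints at [-1.457, 0.477, 0.022, 1.555, -0.011, 1.109, -0.083], TCP at [0.148, 0.658, 0.253] pointing down, gripper open.
Joint ranges: [-2.96, 2.96], [-0.34, 2.1], [-1.41, 1.46], [0.24, 2.44], [-1.37, 4.51], [0.17, 1.92], [-2.96, 2.96]. Speed limits (rad/s): [2.39, 2.39, 3.14, 3.14, 3.14, 3.14, 3.14].

INTERFACE

Orientations are given as a unit quaternion [w, x, y, z].
In Python, from station import bot gives the robot as it stands.
- The arm moves only by the tool jog_arm, never from a script. Its argument "deltas" is a list of rows, each a list of 7 numbers: the shift along the world's x, y, z in m, then the turn, a rotation vector about the world's x, y, z in rad, then the opening, from 0 (shut) to 1 (fully open). In form: [[x, y, z, rx, ry, rz, grip], ...]. A call has 1 to 10 rows; each row shifts and turns the commanded pose from where the row before left it; what a row does not reach is not made up. A row lasts 1/10 s, in which the tool goes at most 50 mm and 8.59 degrees, less where a joint would pass 70% of its speed; a pose out of reach is approached as far as the arm can. A call with a gripper value outside its range is refused whole. The fingers move at their own pace and stop on an object; "newtons" is the grip in N (left out, the last holds). Time passes only in rows, so rows that do not move let the fingers close. It gives the time, the measured TCP pose, the force, the opening and the grip force at its end, in the units of the state.
- bot.get_obs(): the state, without advancing time (a new reading comes with each control period).
- bot.read_camera(name): name is "scene" or "top"; returns a dict with "img" (400x640x3 uint8, red, green, blue), "K" (3x3 intrinsics, pixels), "dist_coeffs" ([k1, k2, p1, p2, k3] as OpenCV has them; the pictures are not rectified), "eye" and "attitude" of the camera in the world. Camera axes: x right, y down, z forward; pixel columns grow to the right and rows downward; lengths in m; the calibration is good to about 2 mm. A picture is of the moment at which its call begins. There is no depth.
- bot.hand_in(): hands the job in; it is judged then, once.
The state is a dict: "t": time; "q": joint angles; "joint_vel": joint speeds; "joint_torque": joint torques, N m; "eef_pos": TCP position; "tool_rot": TCP orientation; "contact_force": force on the tool from outside, world axes, zero at the start; "torque": the same for the moment, N m; "gripper_width": opening from 0.0 (shut) to 1.0 (fully open); "grasp_force": force on a finger pad.
Only numpy, scipy, OpenCV 4.12 (cv2) and the standard library are available. Lean on these libraries where they do the work, as an engineer would, in place of code of your own. Each camera call takes 0.05 s, during which the arm holds its last target. There are 200 camera calls.

TASK

Sort the five loose bits on the bench into the wooden holders where they belong. Each sanding disc lies flat, hub up, in the round recess of the disc board that fits its size: the larger disc in the wide one, the smaller disc in the narrow one. The loose coupler goes into the empty pocket of the coupler board, and the two loose punches lie in the two empty places of the punch rest, one in each, about centred across both rails.

Things in the scene. Friction and masses are not known exactly. Their poses are not given: they have to be found in the camera images.
- disc_large: the larger loose sanding disc: thin stiff disc 75 mm across, 4 mm thick, 20 g, with a brass hub (round button 18 mm across) in the middle of its top face, hub top 9 mm above the underside. It lies hub up at the start. Origin: centre of its underside; z up. Take it by the hub, from above.
- disc_small: the smaller loose sanding disc: only 62 mm across and 3 mm thick, darker; the same brass hub, 18 mm across, its top 9 mm above the underside. It lies hub up at the start. Origin: centre of its underside; z up. Take it by the hub, from above.
- coupler: loose air-hose quick coupler: metal barrel with a thinner brass nose, 88 mm long, 26 mm across, 110 g, lying on the bench. Origin: under the middle of its length, at its underside; y runs along it from the barrel end (-44 mm) to the nose tip (+44 mm), z up. Grip the barrel (-44 to +9 mm, 25 mm wide and high); it balances about 10 mm towards the barrel end.
- punch_a: loose straight light steel chasing punch: a 9 x 9 mm square bar 120 mm long with tapered ends, 70 g, lying flat on the bench at the start. Origin: centre of its underside; y runs along the bar, z up. Take it across the bar near the middle.
- punch_b: loose straight dark steel chasing punch: a 9 x 9 mm square bar 120 mm long with tapered ends, 70 g, lying flat on the bench at the start. Origin: centre of its underside; y runs along the bar, z up. Take it across the bar near the middle.
- disc_board: wooden board fixed to the bench, 112 mm (x) by 194 mm (y), 12 mm high, with two empty round recesses 4 mm deep (floors 8 mm above the bench): a wide one, 91 mm across, centred at y = +44.5 mm, and a narrow one, 73 mm across, too narrow for the larger disc, at y = -52.5 mm, both at x = 0. Origin: centre of the board's underside; z up.
- coupler_board: wooden board fixed to the bench, 128 mm (x) by 126 mm (y), 14 mm high, with two pockets side by side, each 104 mm long (x), 44 mm wide (y), 6 mm deep (floor 8 mm above the bench). The one at y = -29 mm holds a fixed coupler; the one at y = +29 mm, x = 0 is empty; the coupler lies in it along x, nose either way. Origin: centre of the underside; z up.
- punch_rest: wooden rest fixed to the bench: base 112 (x) by 132 mm (y), 8 mm high; two rails along y at x = -36 and +36 mm, 14 mm thick, free room between. Both have gaps 24 mm wide at y = -38, 0, +38 mm, gap floors 24 mm and tooth tops 36 mm above the bench. Punches lie along x in a gap of each rail; the middle place holds a fixed punch, the outer two are empty. Origin: centre of the underside.

How it is judged:
By the outcome, as a careful person would: the job done as asked, in the order asked, and still so for the second after the job is handed in, with the robot touching nothing.
It also fails if it takes over 134 s, if anything falls off the work surface, if the arm or the gripper's body presses on something with over 40 N, if the wrist force passes 120 N, or if a joint passes its speed limit or range.

## Working session

There is one attempt and no reset: what is moved stays moved. The work goes in short steps, Python scripts to look and compute and a tool call to move; the robot and the scene stay as the last step left them, time stands still between calls to the robot, and variables do not carry over. Pictures are saved under pics/ and viewed, at most 14 in all, crops included, and the job is handed in when it is done.

Besides the shell and the picture viewer there is one more tool, called after "Call:" as name(argument=value, ...) on one line, values as JSON. jog_arm: Moves the arm, as the interface text tells. Its arguments: {"type":"object","properties":{"deltas":{"type":"array"},"newtons":{"type":"number"}},"required":["deltas"]}

```bash
mkdir -p pics; python3 - <<'E'
from station import bot
import cv2
print(bot.get_obs(), bot.tip_reach)
for n in("scene","top"):
    c=bot.read_camera(n); cv2.imwrite(f"pics/{n}0.png",c["img"][:,:,::-1])
    print(n,c["K"],c["dist_coeffs"],c["eye"],c["attitude"])
E
```

```text
{'t': 0.0, 'q': array([-1.45711211,  0.47776323,  0.02236228,  1.55643886, -0.01146994,
        1.10929603, -0.08311244]), 'joint_vel': array([-1.55166478e-04, -1.39996108e-04, -1.06965298e-03,  4.07822518e-05,
        1.34691101e-03,  7.06743636e-04,  1.00517162e-04]), 'joint_torque': array([-2.09317623e-04, -5.96438742e+01,  1.60765104e+00, -2.81200022e+01,
        1.23702458e-02,  9.25536908e-03, -2.65579292e-07]), 'eef_pos': array([0.14839306, 0.65793041, 0.25235617]), 'tool_rot': array([-1.44372962e-05,  1.10663598e-01,  9.93857524e-01, -8.88425982e-04]), 'contact_force': array([ 0.204368  ,  0.48657664, -0.12001668]), 'torque': array([-0.04296149,  0.01142181,  0.04280141]), 'grasp_force': 0.0, 'gripper_width': 0.9983438164683183} 0.022
scene [[408.27844645   0.         318.6378254 ]
 [  0.         408.27844645 199.26148855]
 [  0.           0.           1.        ]] [0.03137445 0.         0.         0.         0.        ] [-0.33966349  0.57492956  0.55479005] [ 0.2468851  -0.40465685  0.74285885 -0.47271694]
top [[368.82611107   0.         319.82547107]
 [  0.         368.82611107 200.31020206]
 [  0.           0.           1.        ]] [-0.05531436  0.          0.          0.          0.        ] [0.34834586 0.02168295 1.14092188] [-0.0532817   0.71554058 -0.69356704  0.06424556]
```

View pics/top0.png

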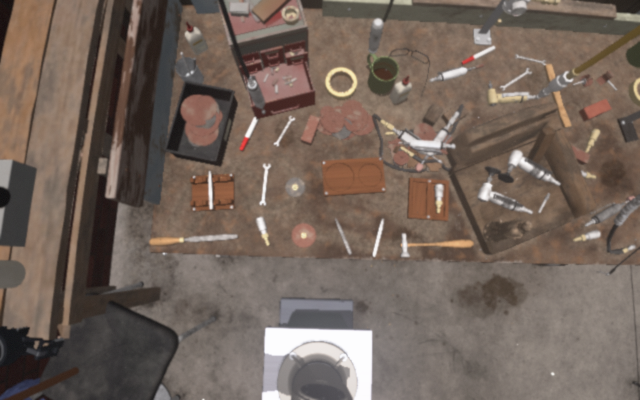

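View pics/scene0.png

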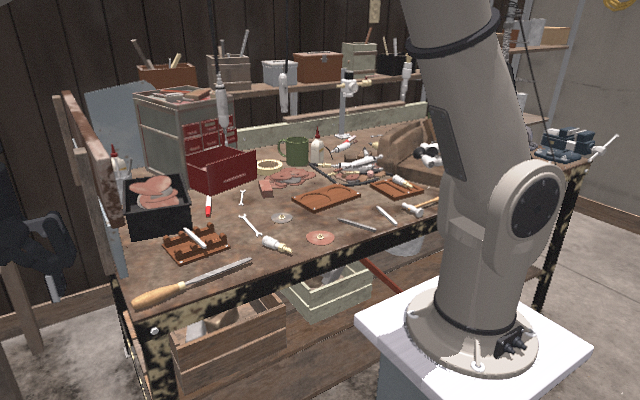

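The top view shows the disc board at (352,177), the coupler board at (428,199), the punch rest at (212,192) and the discs at (294,187) and (303,235). The coupler is at (263,231), with the punches at (343,236) and (378,237). The scene view shows the same layout from the left. I'll check the calibration against these landmarks.

```bash
cat > h.py <<'E'
import numpy as np, cv2
from scipy.spatial.transform import Rotation as R
from station import bot
def cam(n):
    c=bot.read_camera(n); c["R"]=R.from_quat(c["attitude"],scalar_first=True).as_matrix(); return c
def ray(c,uv,z=0.):
    p=cv2.undistortPoints(np.array(uv,float).reshape(-1,1,2),c["K"],c["dist_coeffs"])[:,0]
    d=np.c_[p,np.ones(len(p))]@c["R"].T
    return c["eye"]+d*((z-c["eye"][2])/d[:,2])[:,None]
def proj(c,P):
    Rm=c["R"].T
    return cv2.projectPoints(np.array(P,float).reshape(-1,1,3),cv2.Rodrigues(Rm)[0],-Rm@c["eye"],c["K"],c["dist_coeffs"])[0][:,0]
E
python3 - <<'E'
from h import *
np.set_printoptions(precision=3,suppress=True)
t=cam("top");s=cam("scene")
print(t["R"],s["R"])
print(proj(t,[[0,0,0],[.148,.658,.253],[0,0,.3]]),proj(s,[[0,0,0],[.148,.658,.253],[0,0,.3]]))
uv=[(212,192),(294,187),(303,235),(263,231),(343,236),(378,237),(352,177),(428,199)]
P=ray(t,uv);print(P);print(proj(s,P))
im=t["img"][130:270,180:460,::-1]
cv2.imwrite("pics/crop0.png",cv2.resize(im,None,fx=2.85,fy=2.85,interpolation=cv2.INTER_CUBIC))
E
```

```text
[[ 0.03  -0.986  0.166]
 [-0.999 -0.032 -0.013]
 [ 0.018 -0.165 -0.986]] [[-0.551 -0.368  0.749]
 [-0.835  0.226 -0.503]
 [ 0.016 -0.902 -0.431]]
[[316.677 381.832]
 [ 41.364 337.361]
 [318.034 426.206]] [[467.899 328.45 ]
 [  4.324 301.679]
 [500.241 183.689]]
[[ 0.556  0.347  0.   ]
 [ 0.58   0.089  0.   ]
 [ 0.43   0.056  0.   ]
 [ 0.438  0.179  0.   ]
 [ 0.431 -0.068  0.   ]
 [ 0.431 -0.177  0.   ]
 [ 0.619 -0.093  0.   ]
 [ 0.556 -0.336  0.   ]]
[[194.192 247.128]
 [280.318 217.617]
 [319.018 237.276]
 [275.774 249.344]
 [355.846 225.094]
 [385.183 215.512]
 [325.336 198.413]
 [395.896 189.014]]
```

View pics/crop0.png

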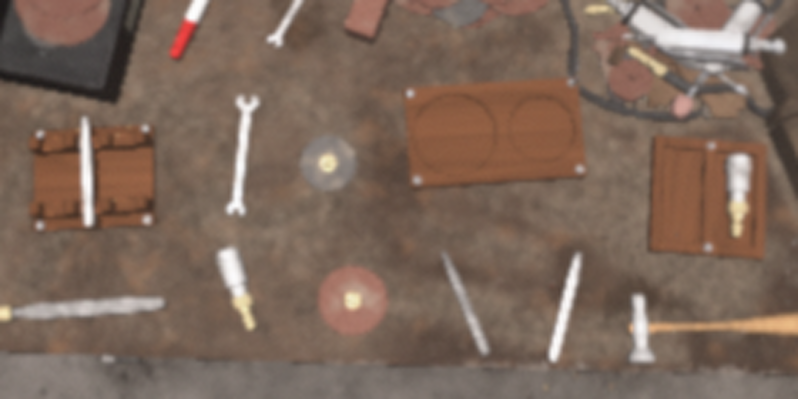

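The crop shows all the holders nearly axis-aligned. The fixed punch is in the middle of the rest. The large (pink) disc is near crop (352,299) and the small grey one near (328,163). Next I'll measure with masks.

```bash
cat > m.py <<'E'
from h import *
np.set_printoptions(precision=4,suppress=True)
t=cam("top"); F=6
big=cv2.resize(t["img"],None,fx=F,fy=F,interpolation=cv2.INTER_CUBIC)
lab=cv2.cvtColor(big,cv2.COLOR_RGB2LAB).astype(float)
hsv=cv2.cvtColor(big,cv2.COLOR_RGB2HSV)
# name: roi (u0,v0,u1,v1), plane z, kind
items=dict(disc_large=((285,215,325,254),.004,'d'),disc_small=((280,172,311,204),.003,'d'),coupler=((250,212,275,250),.012,'b'),
 p1=((330,214,357,257),.008,'b'),p2=((368,214,388,259),.008,'b'),disc_board=((316,150,392,202),.012,'w'),
 coupler_board=((400,172,455,226),.014,'w'),rest=((186,166,240,216),.02,'w'))
out=big[:,:,::-1].copy()
for n,((a,b,c,d),z,k) in items.items():
    L=lab[b*F:d*F,a*F:c*F]; H=hsv[b*F:d*F,a*F:c*F].astype(int)
    bg=np.median(np.r_[L[:8].reshape(-1,3),L[-8:].reshape(-1,3),L[:,:8].reshape(-1,3),L[:,-8:].reshape(-1,3)],0)
    e=L-bg
    if k=='w': m=(H[...,1]>105)&(H[...,2]>60)
    elif k=='b': m=(L[...,0]>bg[0]+(30 if n!='p1' else 22))
    else: m=np.linalg.norm(e*[.6,1.5,1.5],axis=2)>14
    m=cv2.morphologyEx(m.astype(np.uint8)*255,cv2.MORPH_OPEN,np.ones((5,5)))
    m=cv2.morphologyEx(m,cv2.MORPH_CLOSE,np.ones((15,15)) if k!='b' else np.ones((5,5)))
    cs,_=cv2.findContours(m,cv2.RETR_EXTERNAL,cv2.CHAIN_APPROX_NONE,offset=(a*F,b*F))
    ct=max(cs,key=cv2.contourArea); 
    if k=='w': ct=cv2.convexHull(ct)
    W=ray(t,(ct[:,0]+.5)/F-.5,z)[:,:2]
    cv2.drawContours(out,[ct],-1,(0,255,0),2)
    ((x,y),(w,h),an)=cv2.minAreaRect((W*1000).astype(np.float32))
    print(n,'rect',round(x),round(y),'size',round(w,1),round(h,1),'ang',round(an,1), 'circ',cv2.minEnclosingCircle((W*1000).astype(np.float32)))
    if k=='d':
        h=((H[...,0]>15)&(H[...,0]<35)&(H[...,1]>60)&(H[...,2]>150)).astype(np.uint8)
        M=cv2.moments(h,True)
        if M['m00']>0: print('  hub',ray(t,[(M['m10']/M['m00']+a*F+.5)/F-.5,(M['m01']/M['m00']+b*F+.5)/F-.5],.009),M['m00']/F/F)
cv2.imwrite("pics/seg.png",cv2.resize(out[145*F:262*F,184*F:458*F],(800,342)))
E
python3 m.py
```

```text
disc_large rect 430 55 size 73.3 72.9 ang 52.0 circ ((429.8338928222656, 54.1517219543457), 37.686153411865234)
  hub [[0.4301 0.0533 0.009 ]] 16.055555555555554
disc_small rect 581 88 size 62.1 59.7 ang 1.9 circ ((579.7119140625, 87.07697296142578), 32.88434982299805)
  hub [[0.5811 0.0847 0.009 ]] 9.583333333333334
coupler rect 438 179 size 94.9 25.4 ang 19.5 circ ((439.5909423828125, 174.72396850585938), 47.519046783447266)
p1 rect 431 -67 size 117.8 16.0 ang 23.3 circ ((429.9272766113281, -65.60243225097656), 58.9227294921875)
p2 rect 429 -175 size 15.9 122.3 ang 76.6 circ ((428.96038818359375, -175.4322509765625), 61.13096237182617)
disc_board rect 620 -95 size 115.1 196.1 ang 5.9 circ ((620.1998901367188, -94.44450378417969), 106.5165023803711)
coupler_board rect 555 -333 size 128.6 128.9 ang 87.2 circ ((554.04052734375, -332.17767333984375), 87.87831115722656)
rest rect 555 307 size 111.4 66.3 ang 5.6 circ ((555.8040771484375, 313.2362976074219), 60.49559020996094)
```

View pics/seg.png

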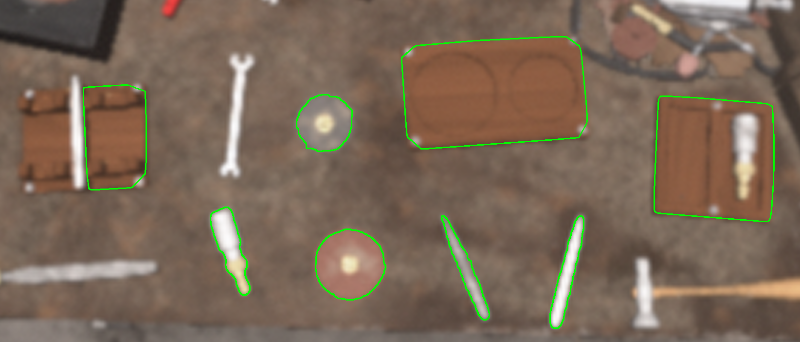

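The masks trace every item well except the punch rest, which is split by its fixed punch. I'll measure the rest from that punch and its base.

```bash
python3 - <<'E'
from h import *
np.set_printoptions(precision=4,suppress=True)
t=cam("top");F=6;a,b,c,d=187,164,238,214
big=cv2.resize(t["img"][b:d,a:c],None,fx=F,fy=F,interpolation=cv2.INTER_CUBIC)
H=cv2.cvtColor(big,cv2.COLOR_RGB2HSV).astype(int)
wood=((H[...,1]>105)&(H[...,2]>50)).astype(np.uint8)
bright=((H[...,1]<90)&(H[...,2]>150)).astype(np.uint8)
def big1(m): return max(cv2.findContours(m,cv2.RETR_EXTERNAL,cv2.CHAIN_APPROX_NONE)[0],key=cv2.contourArea)
pc=big1(bright)
W=ray(t,(pc[:,0]+.5)/F-.5+[a,b],.030)[:,:2]*1000
print("punch",cv2.minAreaRect(W.astype(np.float32)))
wood=cv2.morphologyEx(wood,cv2.MORPH_OPEN,np.ones((9,9)))
pts=np.vstack([k for k in cv2.findContours(wood,cv2.RETR_EXTERNAL,cv2.CHAIN_APPROX_NONE)[0] if cv2.contourArea(k)>400])
for z in(.008,.03):
    W=ray(t,(pts[:,0]+.5)/F-.5+[a,b],z)[:,:2]*1000
    print(z,cv2.minAreaRect(W.astype(np.float32)))
cv2.drawContours(big,[cv2.convexHull(pts)],-1,(0,255,0),1);cv2.drawContours(big,[pc],-1,(0,0,255),1)
s=cam("scene")
cr=cv2.resize(s["img"][170:290,150:450],None,fx=2.6,fy=2.6,interpolation=cv2.INTER_CUBIC)
def w2(yaw,o,p):
    q=np.radians(yaw); return [o[0]+np.cos(q)*p[0]-np.sin(q)*p[1],o[1]+np.sin(q)*p[0]+np.cos(q)*p[1],p[2]]
def line(P,col):
    uv=((proj(s,P)-[150,170]+.5)*2.6-.5).astype(np.int32); cv2.polylines(cr,[uv],True,col,1)
circ=lambda r,cx,cy,z:[(cx+r*np.cos(k),cy+r*np.sin(k),z) for k in np.linspace(0,6.28,40)]
D=(5.9,(.620,-.095));C=(-2.8,(.555,-.333))
for r,y in((.0455,.0445),(.0365,-.0525)): line([w2(*D,p) for p in circ(r,0,y,.012)],(0,255,0))
line([w2(*C,(x,.029+y,.014)) for x,y in((-.052,-.022),(.052,-.022),(.052,.022),(-.052,.022))],(0,255,0))
line(circ(.0375,.43,.054,.004),(0,255,0));line(circ(.031,.581,.086,.003),(0,255,0))
e=np.radians
for (x,y,an,L,w,z) in((.438,.178,19.5,.044,.0125,.0125),(.431,-.067,23.3,.06,.0045,.009),(.429,-.175,-13.4,.06,.0045,.009)):
    line([w2(an,(x,y),(i*L,j*w,z)) for i,j in((1,1),(1,-1),(-1,-1),(-1,1))],(0,255,255))
out=cr[:,:,::-1].copy(); r=cv2.resize(big[:,:,::-1],(200,196)); out[:196,-200:]=r
cv2.imwrite("pics/chk.png",out)
E
```

```text
punch ((557.4608764648438, 346.3053894042969), (121.34821319580078, 14.263553619384766), 6.653383731842041)
0.008 ((554.7479858398438, 345.53741455078125), (112.90917205810547, 137.73492431640625), 5.223927021026611)
0.03 ((550.7398681640625, 339.24853515625), (110.71659088134766, 135.06027221679688), 5.223931312561035)
```

View pics/chk.png

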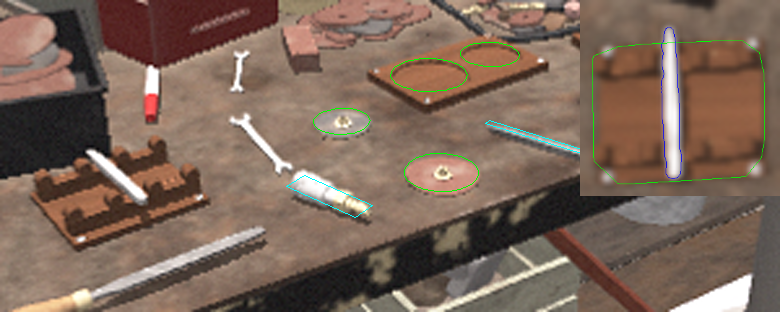

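Call:
jog_arm(deltas=[[0.03, -0.035, 0, 0, 0, 0, 0.4], [0.03, -0.038, 0, 0, 0, 0, 0.4], [0.03, -0.038, 0, 0, 0, 0, 0.4], [0.03, -0.038, 0, 0, 0, 0, 0.4], [0.03, -0.038, 0, 0, 0, 0, 0.4], [0.03, -0.038, 0, 0, 0, 0, 0.4], [0.03, -0.038, 0, 0, 0, 0, 0.4], [0.02, -0.04, 0, 0, 0, 0, 0.4], [0.01, -0.04, 0, 0, 0, 0, 0.4], [0.01, -0.04, 0, 0, 0, 0, 0.4]], newtons=30)

```text
t: 1.35
eef_pos: [0.3991, 0.2736, 0.2535]
tool_rot: [0.0, 0.111, 0.994, 0.0]
contact_force: [0.9, -0.3, -0.3]
gripper_width: 0.399
grasp_force: 0.0
```

The green outlines drawn from the top-view measurements land on the recesses, discs and coupler in the scene view (recesses at crop (430,75) and (490,55)). The rest is at about (0.556, 0.346) with 5.5° yaw. First pick is the large disc.

Call:
jog_arm(deltas=[[0.005, -0.035, -0.01, 0, 0, 0, 0.4], [0.005, -0.04, -0.03, 0, 0, 0, 0.4], [0.005, -0.04, -0.03, 0, 0, 0, 0.4], [0.005, -0.04, -0.03, 0, 0, 0, 0.4], [0.006, -0.04, -0.03, 0, 0, 0, 0.4], [0.005, -0.0246, -0.03, 0, 0, 0, 0.4], [0, 0, -0.03, 0, 0, 0, 0.4], [0, 0, -0.015, 0, 0, 0, 0.4], [0, 0, -0.01, 0, 0, 0, 0.4], [0, 0, 0, 0, 0, 0, 0.4]])

```text
t: 2.35
eef_pos: [0.429, 0.0567, 0.0382]
tool_rot: [-0.001, 0.111, 0.994, -0.0]
contact_force: [-0.1, 0.4, 0.4]
gripper_width: 0.4
grasp_force: 0.0
```

Call:
jog_arm(deltas=[[0, -0.0015, -0.005, 0, 0, 0, 0.4], [0, 0, -0.003, 0, 0, 0, 0.4], [0, 0, -0.002, 0, 0, 0, 0.3], [0, 0, 0, 0, 0, 0, 0.3], [0, 0, 0, 0, 0, 0, 0.3]])

```text
t: 2.85
eef_pos: [0.4295, 0.0554, 0.0292]
tool_rot: [0.0, 0.111, 0.994, 0.0]
contact_force: [-0.8, -0.2, 0.5]
gripper_width: 0.298
grasp_force: 0.0
```

```bash
python3 - <<'E'
from h import *
s=cam("scene");cv2.imwrite("pics/g1.png",cv2.resize(s["img"][180:270,250:390,::-1],None,fx=5,fy=5,interpolation=cv2.INTER_CUBIC))
E
```

```text
(no output)
```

View pics/g1.png

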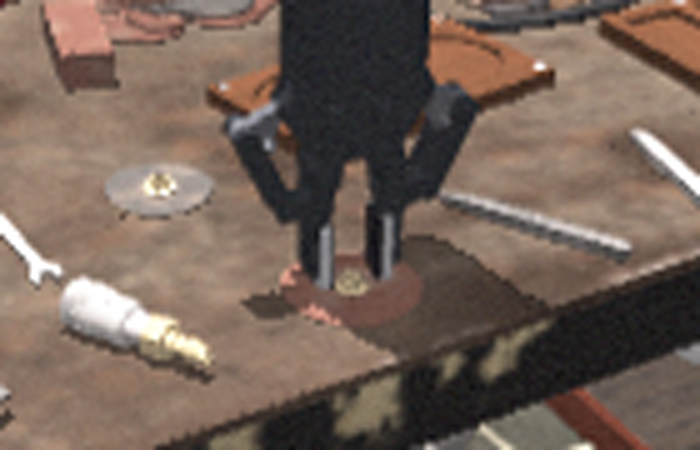

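The fingers straddle the hub at crop (350,282), just above the disc. Now close.

Call:
jog_arm(deltas=[[0, -0.0005, -0.0015, 0, 0, 0, 0.25], [0, 0, 0, 0, 0, 0, 0.0], [0, 0, 0, 0, 0, 0, 0.0], [0, 0, 0, 0, 0, 0, 0.0], [0, 0, 0, 0, 0, 0, 0.0]])

```text
t: 3.4
eef_pos: [0.4295, 0.0548, 0.0276]
tool_rot: [0.0, 0.111, 0.994, 0.0]
contact_force: [-0.1, -0.2, 3.5]
gripper_width: 0.18
grasp_force: 29.3
```

Call:
jog_arm(deltas=[[0, 0, 0.015, 0, 0, 0, 0], [0, 0, 0.025, 0, 0, 0, 0], [0.02, -0.01, 0.02, 0, 0, 0, 0], [0.035, -0.02, 0, 0, 0, 0, 0], [0.035, -0.02, 0, 0, 0, 0, 0], [0.035, -0.02, 0, 0, 0, 0, 0], [0.035, -0.02, -0.01, 0, 0, 0, 0], [0.021, -0.0155, -0.02, 0, 0, 0, 0], [0.005, 0, -0.01, 0, 0, 0, 0], [0, 0, -0.005, 0, 0, 0, 0]])

```text
t: 4.4
eef_pos: [0.6146, -0.0508, 0.0408]
tool_rot: [-0.001, 0.111, 0.994, -0.0]
contact_force: [-0.9, 0.5, 0.0]
gripper_width: 0.176
grasp_force: 29.3
```

```bash
python3 - <<'E'
from h import *
print(bot.get_obs()["eef_pos"])
s=cam("scene");cv2.imwrite("pics/g2.png",cv2.resize(s["img"][150:240,250:410,::-1],None,fx=4.5,fy=4.5,interpolation=cv2.INTER_CUBIC))
E
```

```text
[ 0.61464031 -0.0508266   0.0407805 ]
```

View pics/g2.png

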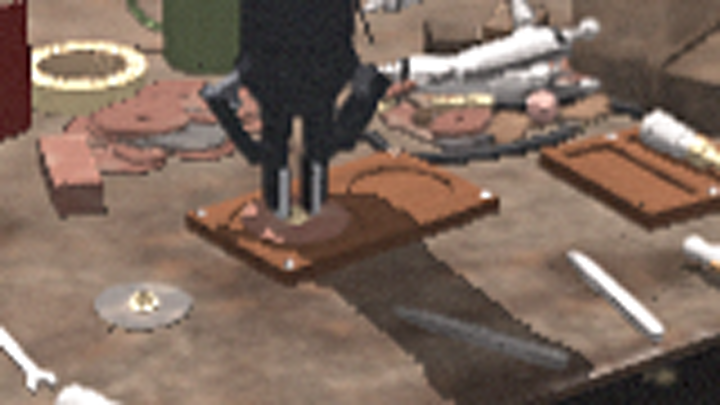

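The disc hangs centred over the wide recess at crop (297,217). Lower and release, then rise.

Call:
jog_arm(deltas=[[0.0005, 0, -0.003, 0, 0, 0, 0], [0, 0, -0.0015, 0, 0, 0, 0], [0, 0, 0, 0, 0, 0, 0], [0, 0, 0, 0, 0, 0, 0.25], [0, 0, 0.001, 0, 0, 0, 0.35], [0, 0, 0.004, 0, 0, 0, 0.4], [0, 0, 0.02, 0, 0, 0, 0.4], [0, 0, 0.025, 0, 0, 0, 0.4], [-0.01, 0.035, 0, 0, 0, 0, 0.4], [-0.01, 0.04, 0, 0, 0, 0, 0.4]])

```text
t: 5.45
eef_pos: [0.5968, 0.0228, 0.0896]
tool_rot: [0.002, 0.113, 0.994, -0.0]
contact_force: [0.7, 1.2, -1.5]
gripper_width: 0.402
grasp_force: 0.0
```

Call:
jog_arm(deltas=[[-0.01, 0.04, -0.01, 0, 0, 0, 0.4], [-0.005, 0.0218, -0.02, 0, 0, 0, 0.4], [0, 0, -0.015, 0, 0, 0, 0.4], [0, 0, 0, 0, 0, 0, 0.4]])

```text
t: 5.85
eef_pos: [0.5795, 0.0859, 0.0414]
tool_rot: [-0.002, 0.11, 0.994, -0.001]
contact_force: [-1.0, 0.0, 0.6]
gripper_width: 0.403
grasp_force: 0.0
```

```bash
python3 - <<'E'
from h import *
print(bot.get_obs()["eef_pos"])
s=cam("scene");cv2.imwrite("pics/g3.png",cv2.resize(s["img"][150:240,240:380,::-1],None,fx=4.5,fy=4.5,interpolation=cv2.INTER_CUBIC))
E
```

```text
[0.57948576 0.08593997 0.04138881]
```

View pics/g3.png

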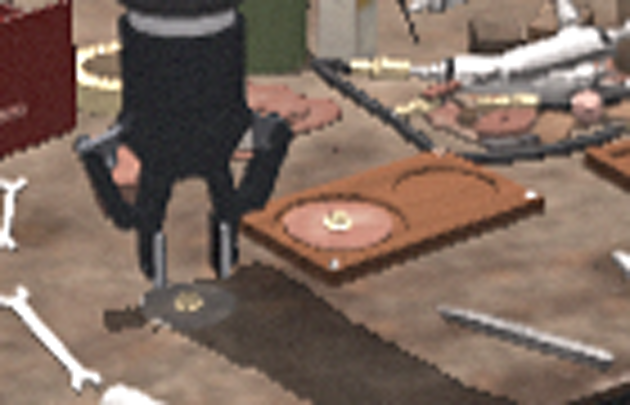

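The large disc is seated flat at crop (337,222), and the jaws are over the small hub at (188,300). Grasp and carry.

Call:
jog_arm(deltas=[[0.001, 0, -0.007, 0, 0, 0, 0.35], [0.0005, 0, -0.004, 0, 0, 0, 0.3], [0, 0, -0.003, 0, 0, 0, 0.3], [0, 0, -0.0005, 0, 0, 0, 0.2], [0, 0, 0, 0, 0, 0, 0.0], [0, 0, 0, 0, 0, 0, 0.0], [0, 0, 0, 0, 0, 0, 0.0], [0, 0, 0, 0, 0, 0, 0.0]])

```text
t: 6.7
eef_pos: [0.5824, 0.0862, 0.0285]
tool_rot: [0.0, 0.111, 0.994, 0.0]
contact_force: [0.1, 0.1, -0.2]
gripper_width: 0.172
grasp_force: 29.2
```

Call:
jog_arm(deltas=[[0, 0, 0.015, 0, 0, 0, 0], [0, 0, 0.03, 0, 0, 0, 0], [0.007, -0.035, 0.025, 0, 0, 0, 0], [0.007, -0.04, 0, 0, 0, 0, 0], [0.007, -0.04, 0, 0, 0, 0, 0], [0.007, -0.04, 0, 0, 0, 0, 0], [0.007, -0.04, -0.01, 0, 0, 0, 0], [0.008, -0.0384, -0.02, 0, 0, 0, 0], [0, 0, -0.02, 0, 0, 0, 0], [0, 0, -0.008, 0, 0, 0, 0]])

```text
t: 7.7
eef_pos: [0.6243, -0.1488, 0.0397]
tool_rot: [-0.001, 0.112, 0.994, -0.0]
contact_force: [0.8, 0.9, -1.0]
gripper_width: 0.174
grasp_force: 29.3
```

```bash
python3 - <<'E'
from h import *
print(bot.get_obs()["eef_pos"])
s=cam("scene");cv2.imwrite("pics/g4.png",cv2.resize(s["img"][150:220,290:400,::-1],None,fx=5,fy=5,interpolation=cv2.INTER_CUBIC))
E
```

```text
[ 0.62434234 -0.14881127  0.03970096]
```

View pics/g4.png

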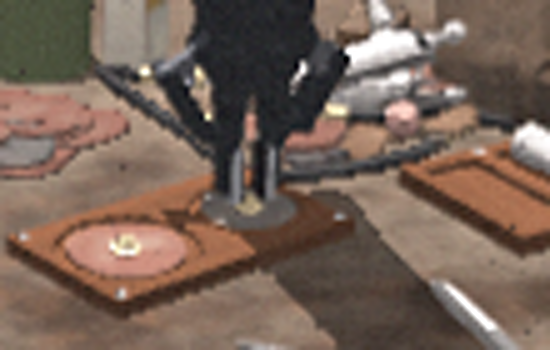

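The small disc sits slightly right of the narrow recess, with its centre at crop (248,208) against about (242,206). That matches the 1.6 mm TCP offset, so I'll correct it and release.

Call:
jog_arm(deltas=[[0.001, 0.002, 0, 0, 0, 0, 0], [0, 0, -0.002, 0, 0, 0, 0], [0, 0, -0.0015, 0, 0, 0, 0], [0, 0, 0, 0, 0, 0, 0], [0, 0, 0, 0, 0, 0, 0.25], [0, 0, 0.001, 0, 0, 0, 0.35], [0, 0, 0.004, 0, 0, 0, 0.4], [0, 0, 0.02, 0, 0, 0, 0.5], [0, 0, 0.025, 0, 0, 0, 0.5], [-0.02, 0.035, 0.02, 0, 0, 0, 0.55]])

```text
t: 8.75
eef_pos: [0.6084, -0.116, 0.1092]
tool_rot: [0.003, 0.114, 0.993, -0.002]
contact_force: [1.2, 0.6, -0.1]
gripper_width: 0.549
grasp_force: 0.0
```

Call:
jog_arm(deltas=[[-0.015, 0.03, 0, 0, 0, 0.06, 0.5], [-0.015, 0.03, 0, 0, 0, 0.06, 0.5], [-0.015, 0.03, 0, 0, 0, 0.06, 0.5], [-0.015, 0.03, 0, 0, 0, 0.06, 0.5], [-0.015, 0.03, 0, 0, 0, 0.06, 0.5], [-0.015, 0.03, 0, 0, 0, 0.06, 0.5], [-0.02, 0.03, 0, 0, 0, 0.06, 0.5], [-0.02, 0.04, -0.01, 0, 0, 0.06, 0.5], [-0.026, 0.045, -0.02, 0, 0, 0.08, 0.5], [0, 0, -0.01, 0, 0, 0, 0.5]])

```text
t: 9.75
eef_pos: [0.4497, 0.1861, 0.0685]
tool_rot: [-0.001, -0.174, 0.985, 0.002]
contact_force: [-1.5, -1.2, -0.3]
gripper_width: 0.499
grasp_force: 0.0
```

```bash
python3 - <<'E'
from h import *
o=bot.get_obs();print(o["eef_pos"],o["q"],R.from_quat(o["tool_rot"],scalar_first=True).as_matrix()[:,1])
s=cam("scene");cv2.imwrite("pics/g5.png",cv2.resize(s["img"][150:260,230:400,::-1],None,fx=4,fy=4,interpolation=cv2.INTER_CUBIC))
E
```

```text
[0.4496734  0.18611992 0.06852569] [-0.60058015  0.44937997  0.09983722  2.14594731 -0.08939852  0.55032024
  1.4860233 ] [-0.34247774  0.93952015  0.00329946]
```

View pics/g5.png

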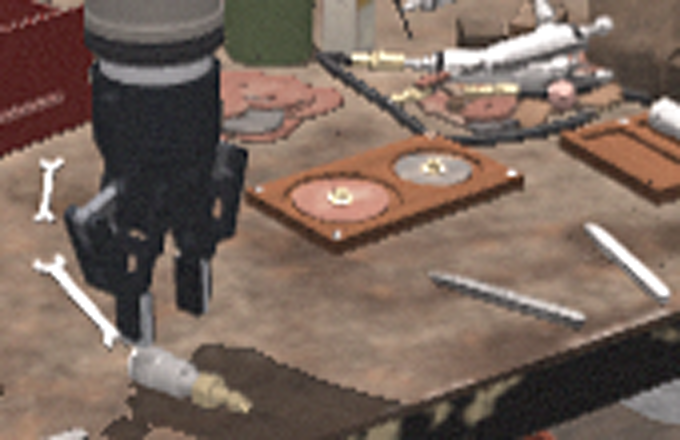

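Both discs are seated, at crop (340,197) and (433,168). The jaws are over the coupler barrel at (160,365). Lower and grip.

Call:
jog_arm(deltas=[[0.002, -0.003, -0.01, 0, 0, 0, 0.5], [0, 0, -0.015, 0, 0, 0, 0.5], [0, 0, -0.011, 0, 0, 0, 0.45], [0, 0, 0, 0, 0, 0, 0.3], [0, 0, 0, 0, 0, 0, 0.1], [0, 0, 0, 0, 0, 0, 0.0], [0, 0, 0, 0, 0, 0, 0.0], [0, 0, 0, 0, 0, 0, 0.0]], newtons=50)

```text
t: 10.6
eef_pos: [0.4552, 0.1771, 0.0333]
tool_rot: [0.0, -0.168, 0.986, 0.0]
contact_force: [-0.4, 0.2, -1.3]
gripper_width: 0.274
grasp_force: 50.5
```

Call:
jog_arm(deltas=[[0, 0, 0.015, 0, 0, 0, 0], [0, 0, 0.03, 0, 0, 0, 0], [0.005, -0.02, 0.025, 0, 0, -0.03, 0], [0.01, -0.04, 0, 0, 0, -0.05, 0], [0.01, -0.04, 0, 0, 0, -0.05, 0], [0.01, -0.04, 0, 0, 0, -0.05, 0], [0.01, -0.04, 0, 0, 0, -0.05, 0], [0.01, -0.04, 0, 0, 0, -0.05, 0], [0.01, -0.04, 0, 0, 0, -0.05, 0], [0.01, -0.04, 0, 0, 0, -0.05, 0]])

```text
t: 11.6
eef_pos: [0.5302, -0.1245, 0.1033]
tool_rot: [0.0, 0.022, 1.0, 0.0]
contact_force: [0.7, 0.6, -1.7]
gripper_width: 0.276
grasp_force: 50.6
```

Call:
jog_arm(deltas=[[0.01, -0.04, 0, 0, 0, 0, 0], [0.01, -0.04, 0, 0, 0, 0, 0], [0.01, -0.04, 0, 0, 0, 0, 0], [0.01, -0.04, 0, 0, 0, 0, 0], [0.002, -0.022, 0, 0, 0, 0, 0], [0, 0, -0.02, 0, 0, 0, 0], [0, 0, -0.02, 0, 0, 0, 0], [0, 0, 0, 0, 0, 0, 0]])

```text
t: 12.4
eef_pos: [0.5701, -0.3038, 0.0604]
tool_rot: [-0.002, 0.021, 1.0, 0.001]
contact_force: [-0.4, 0.7, -1.1]
gripper_width: 0.274
grasp_force: 50.6
```

```bash
python3 - <<'E'
from h import *
o=bot.get_obs();print(o["eef_pos"],R.from_quat(o["tool_rot"],scalar_first=True).as_matrix()[:,1])
s=cam("scene");cv2.imwrite("pics/g6.png",cv2.resize(s["img"][140:220,340:460,::-1],None,fx=5,fy=5,interpolation=cv2.INTER_CUBIC))
E
```

```text
[ 0.57005531 -0.30383629  0.06035253] [0.04183334 0.99912217 0.00220483]
```

View pics/g6.png

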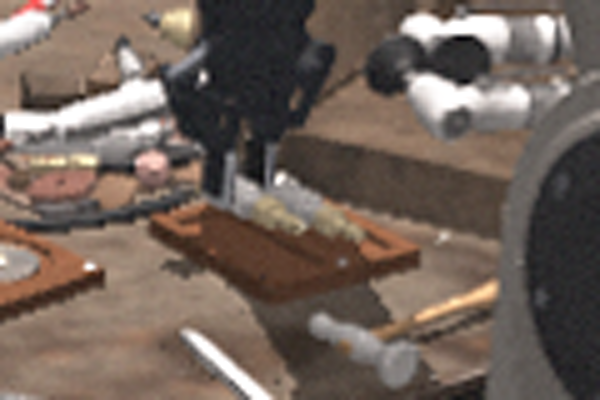

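The coupler is held parallel to the fixed one, over the empty pocket with its nose at crop (305,230). Lower and release.

Call:
jog_arm(deltas=[[0.002, -0.001, -0.009, 0, 0, 0, 0], [0, 0, -0.006, 0, 0, 0, 0], [0, 0, -0.003, 0, 0, 0, 0], [0, 0, 0, 0, 0, 0, 0]])

```text
t: 12.85
eef_pos: [0.5738, -0.3057, 0.0447]
tool_rot: [-0.0, 0.021, 1.0, 0.0]
contact_force: [-0.6, 0.3, -2.2]
gripper_width: 0.281
grasp_force: 50.6
```

Call:
jog_arm(deltas=[[0, 0, -0.002, 0, 0, 0, 0], [0, 0, -0.001, 0, 0, 0, 0], [0, 0, 0, 0, 0, 0, 0]])

```text
t: 13.15
eef_pos: [0.574, -0.3059, 0.042]
tool_rot: [-0.0, 0.021, 1.0, 0.0]
contact_force: [0.3, -0.6, -1.6]
gripper_width: 0.281
grasp_force: 50.6
```

Call:
jog_arm(deltas=[[0, 0, -0.001, 0, 0, 0, 0], [0, 0, 0, 0, 0, 0, 0.32], [0, 0, 0, 0, 0, 0, 0.4], [0, 0, 0, 0, 0, 0, 0.48], [0, 0, 0.01, 0, 0, 0, 0.5], [0, 0, 0.03, 0, 0, 0, 0.5], [0, 0, 0.03, 0, 0, 0, 0.5], [-0.02, 0.02, 0, 0, 0, -0.05, 0.45], [-0.04, 0.035, 0, 0, 0, -0.05, 0.4], [-0.04, 0.035, 0, 0, 0, -0.05, 0.4]])

```text
t: 14.15
eef_pos: [0.4783, -0.2196, 0.112]
tool_rot: [0.001, 0.097, 0.995, -0.0]
contact_force: [-0.1, 1.0, 0.1]
gripper_width: 0.399
grasp_force: 0.0
```

Call:
jog_arm(deltas=[[-0.035, 0.03, 0, 0, 0, -0.04, 0.4], [-0.01, 0.011, -0.02, 0, 0, 0, 0.4], [0, 0, -0.025, 0, 0, 0, 0.4], [0, 0, -0.01, 0, 0, 0, 0.4], [0, 0, 0, 0, 0, 0, 0.4]])

```text
t: 14.65
eef_pos: [0.4335, -0.1792, 0.0556]
tool_rot: [-0.001, 0.116, 0.993, 0.0]
contact_force: [-0.4, 0.1, -0.0]
gripper_width: 0.401
grasp_force: 0.0
```

```bash
python3 - <<'E'
from h import *
o=bot.get_obs();print(o["eef_pos"],R.from_quat(o["tool_rot"],scalar_first=True).as_matrix()[:,1])
s=cam("scene");cv2.imwrite("pics/g7.png",cv2.resize(s["img"][140:250,330:460,::-1],None,fx=5,fy=5,interpolation=cv2.INTER_CUBIC))
E
```

```text
[ 0.43350883 -0.17920268  0.05555514] [ 2.29966217e-01  9.73198609e-01 -7.52328207e-05]
```

View pics/g7.png

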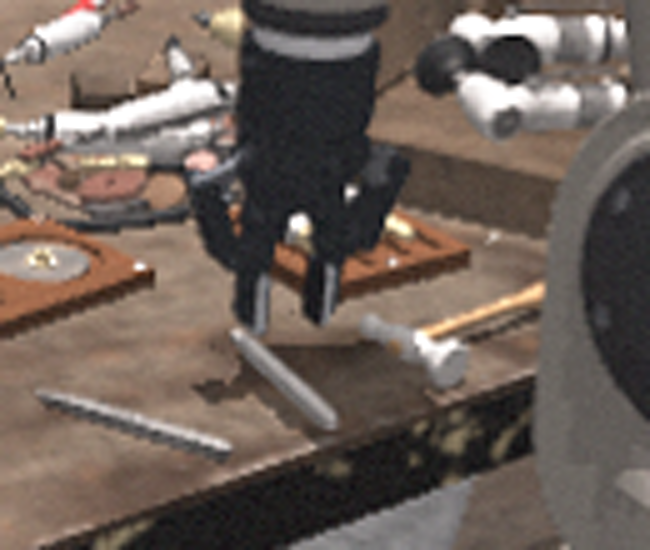

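Jaws are above punch_a, which spans crop (235,335) to (335,425). Shift onto it, lower and grip.

Call:
jog_arm(deltas=[[-0.0045, 0.004, -0.01, 0, 0, 0, 0.4], [0, 0, -0.01, 0, 0, 0, 0.35], [0, 0, -0.008, 0, 0, 0, 0.3], [0, 0, -0.001, 0, 0, 0, 0.2], [0, 0, 0, 0, 0, 0, 0.0], [0, 0, 0, 0, 0, 0, 0.0], [0, 0, 0, 0, 0, 0, 0.0], [0, 0, 0, 0, 0, 0, 0.0]], newtons=50)

```text
t: 15.5
eef_pos: [0.4294, -0.1751, 0.0272]
tool_rot: [0.0, 0.116, 0.993, -0.0]
contact_force: [-0.9, -0.3, -0.9]
gripper_width: 0.083
grasp_force: 49.0
```

Call:
jog_arm(deltas=[[0, 0, 0.015, 0, 0, 0, 0], [0, 0, 0.035, 0, 0, 0, 0], [0.005, 0.02, 0.04, 0, 0, 0, 0], [0.01, 0.04, 0, 0, 0, 0.03, 0], [0.01, 0.04, 0, 0, 0, 0.03, 0], [0.01, 0.04, 0, 0, 0, 0.03, 0], [0.01, 0.04, 0, 0, 0, 0.03, 0], [0.01, 0.04, 0, 0, 0, 0.03, 0], [0.01, 0.04, 0, 0, 0, 0.03, 0], [0.01, 0.04, 0, 0, 0, 0.03, 0]])

```text
t: 16.5
eef_pos: [0.5044, 0.1266, 0.1172]
tool_rot: [0.0, 0.01, 1.0, 0.0]
contact_force: [0.1, 0.4, -1.4]
gripper_width: 0.079
grasp_force: 49.1
```

Call:
jog_arm(deltas=[[0.01, 0.04, 0, 0, 0, 0.03, 0], [0.01, 0.04, 0, 0, 0, 0.03, 0], [0.01, 0.04, 0, 0, 0, 0.03, 0], [0.01, 0.04, 0, 0, 0, 0.028, 0], [0.008, 0.04, 0, 0, 0, 0, 0], [0, 0.04, 0, 0, 0, 0, 0], [0, 0.019, 0, 0, 0, 0, 0], [0, 0, -0.02, 0, 0, 0, 0], [0, 0, -0.01, 0, 0, 0, 0], [0, 0, 0, 0, 0, 0, 0]])

```text
t: 17.5
eef_pos: [0.5512, 0.3817, 0.085]
tool_rot: [-0.002, -0.048, 0.999, -0.002]
contact_force: [0.1, -0.6, -1.5]
gripper_width: 0.079
grasp_force: 49.1
```

```bash
python3 - <<'E'
from h import *
o=bot.get_obs();print(o["eef_pos"],R.from_quat(o["tool_rot"],scalar_first=True).as_matrix()[:,1])
s=cam("scene");cv2.imwrite("pics/g8.png",cv2.resize(s["img"][170:280,130:270,::-1],None,fx=5,fy=5,interpolation=cv2.INTER_CUBIC))
E
```

```text
[0.55120837 0.38173073 0.08503017] [-0.09496005  0.99547616 -0.00312987]
```

View pics/g8.png

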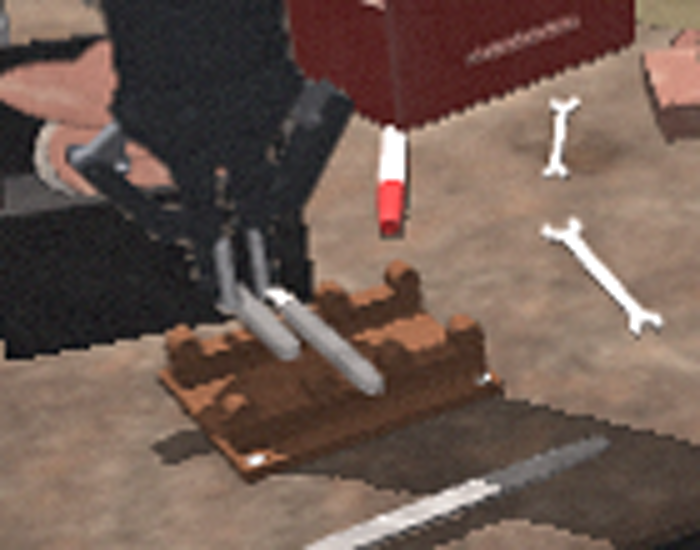

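The held punch lies parallel to the fixed one, with its near end at crop (290,350), over the outer (+y) place. Lower and release narrowly.

Call:
jog_arm(deltas=[[0.001, 0.002, -0.01, 0, 0, 0, 0], [0, 0, -0.01, 0, 0, 0, 0], [0, 0, -0.008, 0, 0, 0, 0], [0, 0, -0.003, 0, 0, 0, 0], [0, 0, 0, 0, 0, 0, 0], [0, 0, 0, 0, 0, 0, 0]])

```text
t: 18.15
eef_pos: [0.5534, 0.3859, 0.0561]
tool_rot: [0.0, -0.048, 0.999, 0.0]
contact_force: [-0.5, 0.5, -1.0]
gripper_width: 0.084
grasp_force: 49.1
```

Call:
jog_arm(deltas=[[-0.001, -0.002, -0.002, 0, 0, 0, 0], [0, 0, -0.0015, 0, 0, 0, 0], [0, 0, -0.001, 0, 0, 0, 0], [0, 0, 0, 0, 0, 0, 0]])

```text
t: 18.55
eef_pos: [0.5522, 0.3839, 0.0514]
tool_rot: [-0.0, -0.048, 0.999, -0.0]
contact_force: [0.1, -0.2, -0.4]
gripper_width: 0.081
grasp_force: 49.1
```

Call:
jog_arm(deltas=[[0, 0, 0, 0, 0, 0, 0.13], [0, 0, 0, 0, 0, 0, 0.2], [0, 0, 0.003, 0, 0, 0, 0.25], [0, 0, 0.015, 0, 0, 0, 0.25], [0, 0, 0.03, 0, 0, 0, 0.25], [0, 0, 0.03, 0, 0, 0, 0.3], [-0.01, -0.03, 0, 0, 0, 0.05, 0.4], [-0.01, -0.04, 0, 0, 0, 0.05, 0.4], [-0.01, -0.04, 0, 0, 0, 0.05, 0.4], [-0.01, -0.04, 0, 0, 0, 0.05, 0.4]])

```text
t: 19.55
eef_pos: [0.5122, 0.2327, 0.131]
tool_rot: [0.001, -0.149, 0.989, 0.0]
contact_force: [1.0, -0.2, -0.3]
gripper_width: 0.399
grasp_force: 0.0
```

Call:
jog_arm(deltas=[[-0.01, -0.04, 0, 0, 0, 0.05, 0.4], [-0.01, -0.04, 0, 0, 0, 0.05, 0.4], [-0.01, -0.04, 0, 0, 0, 0.011, 0.4], [-0.01, -0.04, 0, 0, 0, 0, 0.4], [-0.01, -0.04, 0, 0, 0, 0, 0.4], [-0.01, -0.04, 0, 0, 0, 0, 0.4], [-0.015, -0.04, -0.02, 0, 0, 0, 0.4], [-0.006, -0.021, -0.03, 0, 0, 0, 0.4], [0, 0, -0.02, 0, 0, 0, 0.4], [0, 0, 0, 0, 0, 0, 0.4]])

```text
t: 20.55
eef_pos: [0.4301, -0.0679, 0.0587]
tool_rot: [-0.001, -0.201, 0.98, 0.0]
contact_force: [-0.8, 0.1, 0.3]
gripper_width: 0.399
grasp_force: 0.0
```

```bash
python3 - <<'E'
from h import *
o=bot.get_obs();print(o["eef_pos"],R.from_quat(o["tool_rot"],scalar_first=True).as_matrix()[:,1])
s=cam("scene");cv2.imwrite("pics/g9.png",cv2.resize(s["img"][140:290,150:440,::-1],None,fx=2.75,fy=2.75,interpolation=cv2.INTER_CUBIC))
E
```

```text
[ 0.43012285 -0.06788936  0.05872473] [-0.39412663  0.91905558  0.00101815]
```

View pics/g9.png

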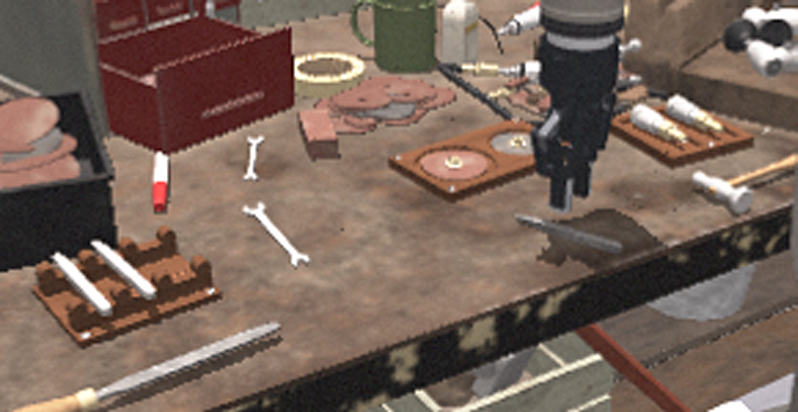

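Punch_a lies in the outer place at crop (80,283) and the coupler is in its pocket at (660,125). The jaws are over punch_b. Grip it. That used the last picture, so the remaining checks are numeric.

Call:
jog_arm(deltas=[[0.001, 0.001, -0.01, 0, 0, 0, 0.4], [0, 0, -0.01, 0, 0, 0, 0.35], [0, 0, -0.009, 0, 0, 0, 0.3], [0, 0, -0.001, 0, 0, 0, 0.2], [0, 0, 0, 0, 0, 0, 0.0], [0, 0, 0, 0, 0, 0, 0.0], [0, 0, 0, 0, 0, 0, 0.0], [0, 0, 0, 0, 0, 0, 0.0]])

```text
t: 21.4
eef_pos: [0.4324, -0.0661, 0.0297]
tool_rot: [0.0, -0.202, 0.979, -0.0]
contact_force: [0.0, -0.5, -1.5]
gripper_width: 0.069
grasp_force: 48.8
```

Call:
jog_arm(deltas=[[0, 0, 0.015, 0, 0, 0, 0], [0, 0, 0.035, 0, 0, 0, 0], [0.005, 0.02, 0.04, 0, 0, 0, 0], [0.012, 0.035, 0, 0, 0, -0.04, 0], [0.012, 0.035, 0, 0, 0, -0.04, 0], [0.012, 0.035, 0, 0, 0, -0.04, 0], [0.012, 0.035, 0, 0, 0, -0.04, 0], [0.012, 0.035, 0, 0, 0, -0.04, 0], [0.012, 0.035, 0, 0, 0, -0.04, 0], [0.012, 0.035, 0, 0, 0, -0.04, 0]])

```text
t: 22.4
eef_pos: [0.5214, 0.2003, 0.1196]
tool_rot: [-0.0, -0.063, 0.998, -0.0]
contact_force: [0.8, -0.9, -0.7]
gripper_width: 0.071
grasp_force: 49.0
```

Call:
jog_arm(deltas=[[0.012, 0.035, 0, 0, 0, -0.031, 0], [0.012, 0.035, 0, 0, 0, 0, 0], [0.012, 0.035, 0, 0, 0, 0, 0], [0.0036, 0.004, 0, 0, 0, 0, 0], [0, 0, 0, 0, 0, 0, 0], [0, 0, 0, 0, 0, 0, 0]])

```text
t: 23.0
eef_pos: [0.5606, 0.3063, 0.1192]
tool_rot: [-0.0, -0.047, 0.999, -0.001]
contact_force: [-0.6, -0.6, -0.5]
gripper_width: 0.072
grasp_force: 49.0
```

Call:
jog_arm(deltas=[[0, 0.001, -0.025, 0, 0, 0, 0], [0, 0, -0.02, 0, 0, 0, 0], [0, 0, -0.01, 0, 0, 0, 0], [0, 0, -0.005, 0, 0, 0, 0], [0, 0, 0, 0, 0, 0, 0], [0, 0, 0, 0, 0, 0, 0]])

```text
t: 23.6
eef_pos: [0.5615, 0.3088, 0.0604]
tool_rot: [0.001, -0.048, 0.999, 0.0]
contact_force: [-0.0, 0.8, -1.0]
gripper_width: 0.069
grasp_force: 49.0
```

Call:
jog_arm(deltas=[[0, 0, -0.004, 0, 0, 0, 0], [0, 0, -0.002, 0, 0, 0, 0], [0, 0, 0, 0, 0, 0, 0]])

```text
t: 23.9
eef_pos: [0.5607, 0.3089, 0.0534]
tool_rot: [-0.0, -0.048, 0.999, -0.0]
contact_force: [-1.2, 0.4, -0.9]
gripper_width: 0.073
grasp_force: 49.0
```

Call:
jog_arm(deltas=[[0, 0, -0.0007, 0, 0, 0, 0], [0, 0, 0, 0, 0, 0, 0.13], [0, 0, 0, 0, 0, 0, 0.2], [0, 0, 0.003, 0, 0, 0, 0.25], [0, 0, 0.015, 0, 0, 0, 0.25], [0, 0, 0.03, 0, 0, 0, 0.25], [0, 0, 0.04, 0, 0, 0, 0.25], [0, -0.03, 0.03, 0, 0, 0, 0.4], [0, -0.04, 0, 0, 0, 0, 0.4], [0, -0.04, 0, 0, 0, 0, 0.4]])

```text
t: 24.9
eef_pos: [0.5617, 0.1985, 0.1736]
tool_rot: [0.002, -0.049, 0.999, 0.001]
contact_force: [0.9, -0.7, -0.7]
gripper_width: 0.398
grasp_force: 0.0
```

Call:
jog_arm(deltas=[[-0.02, -0.035, 0.04, 0, 0, 0, 0.4], [-0.02, -0.035, 0.04, 0, 0, 0, 0.4], [-0.02, -0.035, 0.02, 0, 0, 0, 0.4], [-0.02, -0.035, 0, 0, 0, 0, 0.4], [0, -0.03, 0, 0, 0, 0, 0.4], [0, 0, 0, 0, 0, 0, 0.4]])

```text
t: 25.5
eef_pos: [0.4851, 0.0325, 0.2629]
tool_rot: [0.001, -0.045, 0.999, -0.0]
contact_force: [-0.2, -0.7, 0.5]
gripper_width: 0.403
grasp_force: 0.0
```

```bash
python3 - <<'E'
from h import *
np.set_printoptions(precision=1,suppress=True)
print(bot.get_obs()["eef_pos"])
F=6
# punches in rest: bright / greyish low-saturation blobs, both cameras; top view at z=.030
for n in("top","scene"):
    c=cam(n)
    cn=proj(c,[[.556,.346,.03]])[0].astype(int); r=32
    a,b=cn-r
    im=cv2.resize(c["img"][b:b+2*r,a:a+2*r],None,fx=F,fy=F,interpolation=cv2.INTER_CUBIC)
    H=cv2.cvtColor(im,cv2.COLOR_RGB2HSV).astype(int)
    m=((H[...,1]<70)&(H[...,2]>100)).astype(np.uint8)
    for k in cv2.findContours(m,cv2.RETR_EXTERNAL,cv2.CHAIN_APPROX_NONE)[0]:
        if cv2.contourArea(k)>800:
            W=ray(c,(k[:,0]+.5)/F-.5+[a,b],.030)[:,:2]*1000
            (p,sz,an)=cv2.minAreaRect(W.astype(np.float32)); l=R.from_euler('z',-5.5,degrees=True).apply([p[0]-556,p[1]-346,0])
            print(n,np.array(p),np.array(sz),round(an,1),'rest frame',l[:2])
E
```

```text
[0.5 0.  0.3]
top [514.2 425.6] [115.   40.8] 1.9 rest frame [-34.   83.3]
top [537.9 384.4] [159.9  53.6] 2.4 rest frame [-14.3  39.9]
top [559.1 345.5] [128.7  17.3] 5.8 rest frame [ 3.1 -0.8]
top [575.8 321. ] [164.  149.4] 8.5 rest frame [ 17.3 -26.8]
scene [445.1 391.7] [37.4 25. ] 57.6 rest frame [-106.    56.1]
scene [440.5 331.7] [36.6 27.3] 88.2 rest frame [-116.3   -3.2]
scene [491.  426.3] [26.3 70.4] 75.8 rest frame [-57.   86.2]
scene [548.5 380.3] [128.6  20.4] 6.2 rest frame [-4.2 34.9]
scene [553.1 344. ] [127.6  16.1] 6.7 rest frame [-3.1 -1.7]
scene [669.9 246.5] [24.6 43.7] 72.4 rest frame [ 103.8 -109.9]
scene [603.9 288.6] [ 87.3 215. ] 75.3 rest frame [ 42.2 -61.7]
```

Punch_a sits at rest-frame y ≈ +38. The dark punch merges with bench pixels, so I'll measure it again inside the rest's outline only.

```bash
python3 - <<'E'
from h import *
np.set_printoptions(precision=1,suppress=True)
F=6
fr=lambda x,y,z:[*(R.from_euler('z',5.5,degrees=True).apply([x,y,0])[:2]+[.556,.346]),z]
for n in("top","scene"):
    c=cam(n); cn=proj(c,[[.556,.346,.03]])[0].astype(int); r=40; a,b=cn-r
    im=cv2.resize(c["img"][b:b+2*r,a:a+2*r],None,fx=F,fy=F,interpolation=cv2.INTER_CUBIC)
    H=cv2.cvtColor(im,cv2.COLOR_RGB2HSV).astype(int)
    for place in(-.038,0,.038):
        roi=np.zeros(im.shape[:2],np.uint8)
        q=proj(c,[fr(x,place+y,.03) for x,y in((-.07,-.015),(.07,-.015),(.07,.015),(-.07,.015))])
        cv2.fillPoly(roi,[((q-[a,b]+.5)*F).astype(np.int32)],255)
        m=((H[...,1]<(85 if place>=0 else 75))&(H[...,2]>(120 if place>=0 else 75))&(roi>0)).astype(np.uint8)
        for k in sorted(cv2.findContours(m,0,1)[0],key=cv2.contourArea)[-2:]:
            if cv2.contourArea(k)<400: continue
            W=ray(c,(k[:,0]+.5)/F-.5+[a,b],.030)[:,:2]*1000
            (p,sz,an)=cv2.minAreaRect(W.astype(np.float32))
            print(n,place,R.from_euler('z',-5.5,degrees=True).apply([p[0]-556,p[1]-346,0])[:2],np.array(sz),round(an,1))
    for nm,P,col in(("wide",(.6154,-.0507,.017),0),("narrow",(.6254,-.1472,.017),0)):
        u=proj(c,[P])[0]; a2,b2=(u-8).astype(int); im=cv2.resize(c["img"][b2:b2+17,a2:a2+17],None,fx=F,fy=F,interpolation=cv2.INTER_CUBIC)
        H=cv2.cvtColor(im,cv2.COLOR_RGB2HSV).astype(int); M=cv2.moments(((H[...,0]>15)&(H[...,0]<35)&(H[...,2]>150)).astype(np.uint8),True)
        if M['m00']: print(n,nm,'hub off mm',(ray(c,[(M['m10']/M['m00']+.5)/F-.5+a2,(M['m01']/M['m00']+.5)/F-.5+b2],.017)[0]-P)*1000)
E
```

```text
top -0.038 [ -0.1 -37.5] [140.9  30.5] 4.8
top 0 [ 1.9 -0.5] [124.1  15.6] 7.0
top 0.038 [ 3.6 41.9] [130.4  26.6] 3.1
top wide hub off mm [ 0.1  0.  -0. ]
top narrow hub off mm [-2.5  4.  -0. ]
scene -0.038 [  0.8 -37.9] [138.6  30.2] 5.5
scene 0 [-2.7 -1.7] [125.7  16.3] 6.8
scene 0.038 [-3.5 34.8] [126.7  21.3] 6.5
scene wide hub off mm [-10.5   6.6   0. ]
scene narrow hub off mm [-9.   8.1  0. ]
```

```bash
python3 - <<'E'
from h import *
fr=lambda x,y,z:[*(R.from_euler('z',5.5,degrees=True).apply([x,y,0])[:2]+[.556,.346]),z]
ys=np.arange(-.062,.063,.004)
for n in("top","scene"):
    c=cam(n);S=cv2.cvtColor(c["img"],cv2.COLOR_RGB2HSV)[...,1].astype(np.float32)
    for xs in((-.02,.02),(-.056,-.046),(.046,.056),(-.07,-.063),(.063,.07)):
        P=[fr(x,y,.032) for y in ys for x in np.linspace(*xs,9)]
        uv=proj(c,P).astype(np.float32)
        v=cv2.remap(S,uv[:,0].reshape(-1,9),uv[:,1].reshape(-1,9),cv2.INTER_LINEAR).mean(1)
        print(n,xs,v.astype(int))
print((ys*1000).astype(int))
E
```

```text
top (-0.02, 0.02) [134 135 135 129  85  25  15  40 103 135 136 136 131  81  15   5  17  78
 131 137 137 137 127  55   9   4  17  90 134 122  87  72]
top (-0.056, -0.046) [ 76 114 129 127  87  25  16  39  95 128 132 132 123  53  13   9  34 104
 130 131 132 132 125  62   8   5  25  48  50  82  88  78]
top (0.046, 0.056) [62 80 85 84 79 46 24 44 78 89 90 89 89 82 39 13 22 69 97 99 98 94 86 63
 22 13 33 48 54 70 73 71]
top (-0.07, -0.063) [72 76 79 79 76 72 69 73 74 75 77 78 75 75 79 81 87 87 84 77 69 68 68 66
 63 63 68 71 69 72 71 72]
top (0.063, 0.07) [66 64 67 70 70 67 68 71 69 68 69 69 69 71 70 66 67 77 82 79 73 71 71 72
 70 67 68 70 71 71 74 76]
scene (-0.02, 0.02) [ 73  82  97 124 124  36  14  13  39 123 127 125 125 125  21   0   6  26
 124 122 123 124 125 115   7   0  10  71 129 125 121 126]
scene (-0.056, -0.046) [111 122 125 124 133  51  10  10  38 127 124 119 117 129  16   0   9  70
 134 131 118 121 125 135   5   0  10  97 131 124 117 127]
scene (0.046, 0.056) [71 69 70 69 69 59 31 40 64 70 71 53 22 36 70 13  5 28 45 48 37 28 20 24
 17 12 22 29 57 38 33 31]
scene (-0.07, -0.063) [ 76  84 124 122 128 120  40  16  56 135 120 121 120 120 127  28  21  86
 127 135 124 126 124 119 103  20  13  85 117 112 119 115]
scene (0.063, 0.07) [78 75 74 72 70 70 71 68 68 59 17 13 39 41 24 31 15 15 18 16 25 16 22 28
 21 28 23 31 20 16 12 12]
[-62 -57 -53 -49 -45 -41 -37 -33 -29 -25 -21 -17 -13  -9  -5  -1   2   6
  10  14  18  22  26  30  34  38  42  46  50  54  58  62]
```

Saturation profiles from both cameras show three parallel punches, at −38, −1 and +37 mm, each spanning both rails. I'm handing in.

```bash
python3 -c "
from station import bot
print(bot.hand_in())"
```

```text
the job is handed in; nothing more can be done
None
```

I handed the job in at about 26 s of the 134 s allowed: both discs, the coupler and both punches are in their places, as checked in the camera images, though the hand-in gave no verdict.

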